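# Tuck the purge plate under the printer bed's lapped leaf and hold it flat

### The arm

A 6-joint arm with a two-finger parallel gripper is mounted at the origin on the work surface. World frame = base frame: x ahead of the robot, y to its left, z up, the work surface at z = 0. Lengths are in mm, angles in degrees, forces in N, time in s.
With the tool pointing down it reaches from about 300 to 850 mm from the base axis. Payload 4.2 kg.
Tool frame: the origin (TCP) lies between the finger pads; the fingertips stand 22 mm ahead of it and the grasp point (between the pads) lies 3 mm ahead of it; z points along the fingers, y is the direction in which the jaws open and shut (so a half turn about z gives the same grasp; the last joint's range is limited). The gripper opens to 91 mm and grips with 3 to 60 N. Pads are 32 mm wide; open, the fingers measure 118 mm over their backs; the gripper's body (76 mm by 178 mm) begins 60 mm behind the grasp point.
Start: joints at [68.64, 18.312, 89.639, -0, 72.044, -1.146], TCP at [198.68, 539.599, 235.976] pointing down, gripper open.
Joint ranges: [-177.97, 177.97], [-48.28, 115.42], [12.27, 149.76], [-77.06, 257.06], [2.81, 150.46], [-146.56, 146.56]. Speed limits (degrees/s): [147.25, 147.25, 180, 180, 180, 180].

### API

Orientations are given as [roll, pitch, yaw] about the fixed x, y, z axes, in that order (R = Rz(yaw) Ry(pitch) Rx(roll)).
In Python, from workcell import telemetry, cams, env gives the robot as it stands.
- The arm moves only by the shell command python3 -m inch 'ROWS' [FORCE]. ROWS is JSON, a list of rows, each an object of numbers: "x", "y", "z": the shift along the tool's x, y, z in cm; "yaw": the turn about the tool's z in units of 5 degrees (1.0 is 5 degrees); "gripper": the gripper's target within -1 to 1 (fully open at 1, half-way at 0, shut at -1). A call has 1 to 12 rows; each row shifts and turns the commanded pose from where the row before left it, along the tool's axes as they then stand; what a row does not reach is not made up. A row lasts 1/12 s, in which the tool goes at most 41.7 mm and 7.16 degrees, less where a joint would pass 70% of its speed; a pose out of reach is approached as far as the arm can. A call is refused whole if a number of a shift passes 4.17 or a number of a turn 1, either way. A call with a gripper value outside its range is refused whole. The fingers move at their own pace and stop on an object; FORCE is the grip in N (left out, the last holds). Time passes only in rows, so rows that do not move let the fingers close. It gives the time, the measured TCP pose, the force and the opening at its end, in the units of the state.
- telemetry.state(): the state, without advancing time (a new reading comes with each control period).
- cams.grab_frame(name): name is "scene" or "top" or "wrist"; returns a dict with "pixels" (400x640x3 uint8, red, green, blue), "mtx" (3x3 intrinsics, pixels), "rvec" (rotation vector, rad) and "tvec" (3), from world to camera coordinates, as OpenCV has them. Camera axes: x right, y down, z forward; pixel columns grow to the right and rows downward; lengths in mm; the calibration is good to about 2 mm. A picture is of the moment at which its call begins. There is no depth.
- env.job_done(): hands the job in, once; it reports no verdict.
The state is a dict: "time_s": time; "qpos": joint angles; "qvel": joint speeds; "effort": joint torques, N m; "ee_pos": TCP position; "ee_rot": TCP orientation; "force": force on the tool from outside, world axes, zero at the start; "torque": the same for the moment, N m; "gripper_width": finger opening in mm.
Only numpy, scipy, OpenCV 4.12 (cv2) and the standard library are available. Lean on these libraries where they do the work, as an engineer would, in place of code of your own. Each camera call takes 0.05 s, during which the arm holds its last target. There are 200 camera calls.

### The job

Pull the shallow tool drawer fully open, take out the aluminium purge plate by its upright fin, and slide the plate's long free edge (the one far from the fin) in under the thin hinged leaf at the back of the 3D printer bed: square to the leaf, centred on it and about 30 mm in, without lifting the leaf. Finish while still holding the plate with the gripper, pressing it flat and firmly (about 10 to 15 N) onto the bed; do not let go. Leave the printed gear on the bed, the glue stick and the snips where they are.

Things in the scene. Friction and masses are not known exactly. Their poses are not given: they have to be found in the camera images.
- cab_drawer0_handle (a point): Middle of the drawer's bar handle: a level round rod 11 mm in diameter, 110 mm long along this point's y, 52 mm above the table, 35 mm in front of the black drawer front. Site x points into the cabinet; the drawer opens towards -x. Fixed grey cabinet: 260 deep (x) x 220 wide x 90 mm high; its middle is 165 mm behind the handle when shut.
- cab_drawer0 (a joint): How far the drawer is out, m: 0 shut, stop at 0.181 (fully open); starts up to 0.02 ajar. About 1 N of friction; stays where left. Inside it is 215 long (x) x 178 mm wide, walls 52 mm high; its floor is 22 mm, the top of its front 79 mm above the table.
- plate: The purge plate, aluminium, about 0.16 kg, loose on the drawer's floor: 90 (x) x 110 (y) x 4 mm, with an upright fin. Origin: centre of its underside, z up. Its +x edge, far from the fin, is the one to tuck; in the drawer it points roughly into the cabinet. Fin: x = -40 to -8 mm, 12 mm thick in y (centred), top 34 mm above the underside.
- plate_edge (a point): Middle of the plate's free edge (+x edge), at the underside: 45 mm ahead of the plate's origin. Axes as the plate's.
- plate_fin (a point): Centre of the fin's top, 24 mm behind the plate's origin (-x) and 34 mm above the underside: grip the fin across its 12 mm thickness (along y). Axes as the plate's.
- bed: The printer bed, fixed on the table: a slab 270 (x) x 260 (y) mm, flat top 30 mm above the table. Origin: table level, middle of its back edge; it reaches from x = -270 mm (front, robot side) to 0; x points front to back. A beam (160 mm wide, x = -42 mm to 0, top 45 mm above the table) at the back carries the hinged leaf, which reaches towards -x over the bed.
- leaf_lip (a point): Middle of the leaf's free edge (lip), at its underside. The leaf is a thin steel flap 65 (x) x 150 (y) x 3 mm. At rest it is level, its lip at x = -110 mm in the bed's frame, its underside 9 mm above the bed's top: the 4 mm plate passes under it; the pocket is 65 mm deep. A small turned-up rim (5 mm) runs along the lip. Axes as the bed's.
- leaf (a joint): Angle of the leaf, rad: 0 at rest (level, on its stop), growing as the lip is lifted (0.1 rad lifts the lip 6.5 mm). It is light, drops back by itself under a weak spring, and less than 2 N at the lip lifts it.
- gear: A small white printed gear, 36 mm wide and 28 mm high, standing on the bed near its front left corner (+y side). Not to be moved. Origin under its centre.
- gluestick: A glue stick standing on the table between cabinet and bed, 29 mm in diameter, 90 mm high. Not to be moved. Origin under its centre.
- snips: Flush-cutting snips lying between cabinet and bed, about 130 mm long and 12 mm high. Not to be moved.

How it is judged (in metres and radians):
On the way, in this order (a step that is already met when the one before it is completed fails the run):
1. the drawer is pulled fully open (at least 150 mm) (value of joint cab_drawer0 above 0.15 m), for 0.2 s.
2. the plate is lifted out of the drawer in the gripper (underside at least 85 mm above the table) (height (world z) of plate above 0.085 m and contact force between the fingers and plate above 1 N), for 0.1 s.
At the end, for the whole second after the job is handed in: Plate flat on the bed (0.04 rad, 2.5 mm), its free edge 15 to 45 mm in behind the lip, centred within 15 mm, square within 0.1 rad; leaf down (below 0.05 rad); the gripper still holds the plate (over 3 N) and presses it on the bed with over 5 N, all still (x of plate_edge in the frame of bed between -0.095 and -0.065 m and y of plate_edge in the frame of bed between -0.015 and 0.015 m and z of plate_edge in the frame of bed between 0.027 and 0.0325 m and angle between the x axis of plate and the x axis of bed, either way round below 0.1 rad and angle between plate's own z axis and vertical below 0.04 rad and x of plate in the frame of bed below -0.09 m and value of joint leaf below 0.05 rad and contact force between plate and bed above 5 N and contact force between the fingers and plate above 3 N and linear speed of plate below 0.02 m/s); the arm keeps its last pose, push and grip.
It fails at once if the leaf is lifted (more than 0.12 rad, 8 mm at its lip) (value of joint leaf above 0.12 rad).
It fails at once if the plate is rammed into the bed (over 60 N) (contact force between plate and bed above 60 N).
It fails at once if the gear, the glue stick or the snips are disturbed (moved over 25 mm) (distance of any of gear, gluestick, snips from where it was at the start of the episode above 0.025 m).
It also fails if it takes over 58 s, if anything falls off the work surface, if the arm or the gripper's body presses on something with over 40 N, if the wrist force passes 120 N, or if a joint passes its speed limit or range.

## Working session

There is one attempt and no reset: what is moved stays moved. The work goes in short steps, Python scripts to look and compute and a shell command to move; the robot and the scene stay as the last step left them, time stands still between calls to the robot, and variables do not carry over. Pictures are saved under pics/ and viewed, about 8 in all and at most 12, crops included, and the job is handed in when it is done.

```bash
mkdir -p pics; cat > h.py <<'E'
import numpy as np,cv2
from workcell import telemetry,cams,env
def grab(name,fn=None):
    f=cams.grab_frame(name); np.savez(f'{name}.npz',**{k:np.array(v) for k,v in f.items()})
    if fn: cv2.imwrite('pics/'+fn,cv2.cvtColor(np.array(f['pixels']),cv2.COLOR_RGB2BGR))
    return f
def pt(name,u,v,z):
    f=np.load(f'{name}.npz'); R=cv2.Rodrigues(f['rvec'].astype(float))[0]; t=f['tvec'].reshape(3)
    d=R.T@np.linalg.solve(f['mtx'],[u,v,1.]); c=-R.T@t
    return (c+d*(z-c[2])/d[2]).round(1)
def proj(name,p):
    f=np.load(f'{name}.npz'); return cv2.projectPoints(np.array(p,float).reshape(-1,1,3),f['rvec'].astype(float),f['tvec'].astype(float),f['mtx'].astype(float),None)[0].reshape(-1,2).round(1)
E
python3 - <<'E'
from h import *
for n in('top','scene'):
    grab(n,n+'1.png'); f=np.load(n+'.npz'); R=cv2.Rodrigues(f['rvec'])[0]; print(n,-R.T@f['tvec'].reshape(3),f['mtx'][0,0])
print(telemetry.state())
E
```

```text
top [470.06247045  27.467214   968.14951234] 402.77662686601315
scene [980.00245156 350.97965341 784.28804959] 376.1980510749268
{'time_s': 0.1, 'qpos': array([ 6.86419249e+01,  1.83494255e+01,  8.96983182e+01, -5.54402920e-04,
        7.20440478e+01, -1.14645851e+00]), 'qvel': array([ 0.05082085, -0.0564579 , -0.25252615,  0.00082088,  0.05448186,
       -0.05075089]), 'effort': array([-6.30479226e-04, -4.13333881e+01, -2.32507306e+01,  7.29721296e-02,
        4.23437124e-02, -4.30954344e-05]), 'ee_pos': array([198.51498628, 539.2121733 , 235.19725347]), 'ee_rot': array([-1.79908216e+02, -1.30955640e-03,  1.59788554e+02]), 'force': array([-0.58140478,  0.12680093, -0.7342105 ]), 'torque': array([-0.02369329, -0.02342248, -0.02901547]), 'gripper_width': 91.28450872460772}
```

View pics/top1.png

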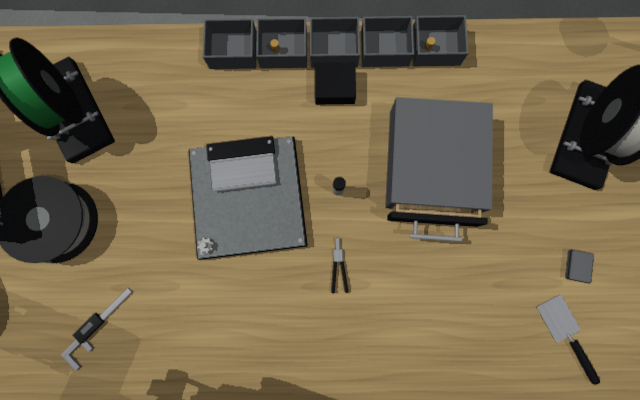

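View pics/scene1.png

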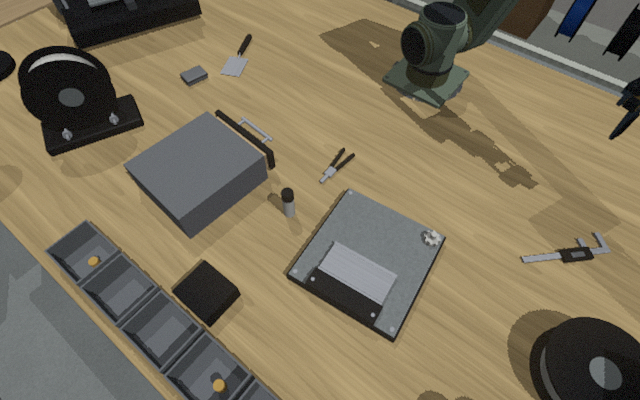

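The top view has +x up and +y left. The bed is at about (247,197), the cabinet at (441,153), the handle at (438,237), the gear at (205,245), the glue stick at (339,184) and the snips at (340,265). I'll enlarge the handle and leaf areas.

```bash
python3 - <<'E'
from h import *
im=cv2.imread('pics/top1.png')
a=cv2.resize(im[125:265,180:320],None,fx=4,fy=4,interpolation=cv2.INTER_CUBIC)
b=cv2.resize(im[90:250,380:500],(420,560),interpolation=cv2.INTER_CUBIC)
cv2.imwrite('pics/bed.png',a[:, :]); 
c=np.zeros((560,800,3),np.uint8); c[:,:]=0
c[:448,:448]=cv2.resize(im[128:268,182:322],(448,448),interpolation=cv2.INTER_CUBIC)   # 3.2x
c[:512,456:800]=cv2.resize(im[92:252,385:492+.5.__int__()] if 0 else im[92:252,385:493],(344,512),interpolation=cv2.INTER_CUBIC) #3.2
cv2.imwrite('pics/c1.png',c)
E
```

```text
(no output)
```

View pics/c1.png

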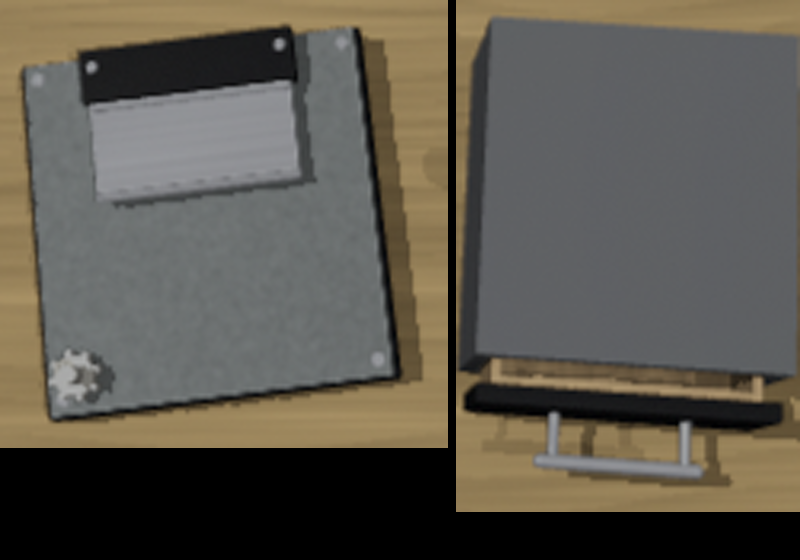

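The crop shows these pixel positions:

| Feature | Crop pixels |
|---|---|
| Bed top corners | (24,68), (356,28), (398,376), (52,418) |
| Lip | (97,200) to (301,178) |
| Handle ends | (535,461) to (701,472) |
| Cabinet front top edge | (476,354) to (797,377) |

```bash
python3 - <<'E'
from h import *
L=lambda u,v,z:pt('top',182+u/3.2-.3,128+v/3.2-.3,z)
R=lambda u,v,z:pt('top',385+(u-456)/3.185-.3,92+v/3.2-.3,z)
def ang(d): return np.degrees(np.arctan2(d[1],d[0])).round(2)
BL,BR,FR,FL=[L(*p,30) for p in((24,68),(356,28),(398,376),(52,418))]
print('bed',BL,BR,FR,FL,np.linalg.norm(BL-BR),np.linalg.norm(BL-FL),ang(BL-FL),ang(BR-FR),ang(BL-BR)-90,ang(FL-FR)-90)
print('center',(BL+BR+FR+FL)/4)
l1,l2=L(97,198,44),L(301,176,44);print('lip',l1,l2,(l1+l2)/2,ang(l1-l2)-90,np.linalg.norm(l1-l2))
b1,b2=L(80,52,45),L(290,28,45);print('beam',(b1+b2)/2,ang(b1-b2)-90,np.linalg.norm(b1-b2))
h1,h2=R(535,461,54),R(701,472,54);print('handle',(h1+h2)/2,ang(h1-h2)-90,np.linalg.norm(h1-h2))
c1,c2,c3=R(476,354,90),R(797,377,90),R(494,18,90);print('cab',(c1+c2)/2,ang(c1-c2)-90,np.linalg.norm(c1-c2),ang(c3-c1),np.linalg.norm(c3-c1))
print('glue',pt('top',339,183,90),'snips',pt('top',338,238,8),pt('top',334,291,8),pt('top',347,291,8),'gear',pt('top',205,245,58))
s=telemetry.state();print(s['ee_pos'],s['ee_rot'])
E
```

```text
bed [749.1 353.   30. ] [777.2 102.5  30. ] [515.1  71.7  30. ] [487.1 322.6  30. ] 252.07114075197106 263.75776765812986 6.62 6.7 6.400000000000006 6.3700000000000045
center [632.125 212.45   30.   ]
lip [646.1 290.8  44. ] [660.9 141.6  44. ] [653.5 216.2  44. ] 5.659999999999997 149.9322513670758
beam [764.65 228.5   45.  ] 6.040000000000006 156.87016924833097
handle [ 528.55 -222.2    54.  ] -4.349999999999994 117.33801600504415
cab [ 595.4  -228.35   90.  ] -4.739999999999995 220.45255725438975 -4.96 243.8147247399139
glue [649.1  -4.7  90. ] snips [532.5  -3.3   8. ] [408.9   7.9   8. ] [408.6 -22.5   8. ] gear [516.3 298.9  58. ]
[198.51498628 539.2121733  235.19725347] [-1.79908216e+02 -1.30955640e-03  1.59788554e+02]
```

```bash
R='{"x":-2.39,"y":-2.5}'; python3 -m inch '[{"x":-2.39,"y":-2.5,"gripper":-0.34},{"x":-2.39,"y":-2.5},{"x":-2.39,"y":-2.5},{"x":-2.39,"y":-2.5},{"x":-2.39,"y":-2.5},{"x":-2.39,"y":-2.5},{"x":-2.39,"y":-2.5},{"x":-2.39,"y":-2.5},{"x":-2.39,"y":-2.5},{"x":-2.39,"y":-2.5},{"x":-2.39,"y":-2.5},{"x":-2.39,"y":-2.5}]' 20
python3 -m inch '[{"x":-2.39,"y":-2.5},{"x":-2.39,"y":-2.5},{"x":-2.39,"y":-2.5},{"x":-2.39,"y":-2.5},{"x":-2.39,"y":-2.5},{"x":-2.39,"y":-2.5},{"x":-2.39,"y":-2.5},{"x":-2.39,"y":-2.5},{"x":-2.39,"y":-2.5},{"x":-2.39,"y":-2.5},{"x":-2.39,"y":-2.5},{"x":-2.39,"y":-2.5}]'
python3 -m inch '[{"yaw":0.99},{"yaw":0.99},{"yaw":0.99},{"yaw":0.99},{"yaw":0.99},{"yaw":0.99},{"yaw":0.99},{"yaw":0.99},{"yaw":0.99},{"yaw":0.99},{"yaw":0.99},{"yaw":0.99}]'
python3 -m inch '[{"yaw":0.99},{"yaw":0.99},{"yaw":0.99},{},{}]'
```

```text
invalid input
invalid input
invalid input
invalid input
```

```bash
python3 -m inch '[{"x":-2.39,"y":-2.5,"z":0,"yaw":0,"gripper":-0.34}]' 20; python3 -m inch --help | head -20; python3 -c "
from h import *;print(telemetry.state()['ee_pos'])"
```

```text
time_s: 0.18
ee_pos: [211.4, 511.5, 235.0]
ee_rot: [179.9, -0.1, 160.0]
force: [0.8, 0.9, 0.1]
gripper_width: 86.9
[211.35703071 511.46381738 234.98558823]invalid input: not JSON, or not a number
```

```bash
python3 -m inch '[{"x":-2.39,"y":-2.5,"z":0,"yaw":0,"gripper":-0.34},{"x":-2.39,"y":-2.5,"z":0,"yaw":0,"gripper":-0.34},{"x":-2.39,"y":-2.5,"z":0,"yaw":0,"gripper":-0.34},{"x":-2.39,"y":-2.5,"z":0,"yaw":0,"gripper":-0.34},{"x":-2.39,"y":-2.5,"z":0,"yaw":0,"gripper":-0.34},{"x":-2.39,"y":-2.5,"z":0,"yaw":0,"gripper":-0.34},{"x":-2.39,"y":-2.5,"z":0,"yaw":0,"gripper":-0.34},{"x":-2.39,"y":-2.5,"z":0,"yaw":0,"gripper":-0.34},{"x":-2.39,"y":-2.5,"z":0,"yaw":0,"gripper":-0.34},{"x":-2.39,"y":-2.5,"z":0,"yaw":0,"gripper":-0.34},{"x":-2.39,"y":-2.5,"z":0,"yaw":0,"gripper":-0.34},{"x":-2.39,"y":-2.5,"z":0,"yaw":0,"gripper":-0.34}]'
python3 -m inch '[{"x":-2.39,"y":-2.5,"z":0,"yaw":0,"gripper":-0.34},{"x":-2.39,"y":-2.5,"z":0,"yaw":0,"gripper":-0.34},{"x":-2.39,"y":-2.5,"z":0,"yaw":0,"gripper":-0.34},{"x":-2.39,"y":-2.5,"z":0,"yaw":0,"gripper":-0.34},{"x":-2.39,"y":-2.5,"z":0,"yaw":0,"gripper":-0.34},{"x":-2.39,"y":-2.5,"z":0,"yaw":0,"gripper":-0.34},{"x":-2.39,"y":-2.5,"z":0,"yaw":0,"gripper":-0.34},{"x":-2.39,"y":-2.5,"z":0,"yaw":0,"gripper":-0.34},{"x":-2.39,"y":-2.5,"z":0,"yaw":0,"gripper":-0.34},{"x":-2.39,"y":-2.5,"z":0,"yaw":0,"gripper":-0.34},{"x":-2.39,"y":-2.5,"z":0,"yaw":0,"gripper":-0.34}]'
python3 -m inch '[{"x":0,"y":0,"z":0,"yaw":0.99,"gripper":-0.34},{"x":0,"y":0,"z":0,"yaw":0.99,"gripper":-0.34},{"x":0,"y":0,"z":0,"yaw":0.99,"gripper":-0.34},{"x":0,"y":0,"z":0,"yaw":0.99,"gripper":-0.34},{"x":0,"y":0,"z":0,"yaw":0.99,"gripper":-0.34},{"x":0,"y":0,"z":0,"yaw":0.99,"gripper":-0.34},{"x":0,"y":0,"z":0,"yaw":0.99,"gripper":-0.34},{"x":0,"y":0,"z":0,"yaw":0.99,"gripper":-0.34},{"x":0,"y":0,"z":0,"yaw":0.99,"gripper":-0.34},{"x":0,"y":0,"z":0,"yaw":0.99,"gripper":-0.34}]'
python3 -m inch '[{"x":0,"y":0,"z":2,"yaw":0.99,"gripper":-0.34},{"x":0,"y":0,"z":2,"yaw":0.99,"gripper":-0.34},{"x":0,"y":0,"z":2,"yaw":0.99,"gripper":-0.34},{"x":0,"y":0,"z":2,"yaw":0.99,"gripper":-0.34},{"x":0,"y":0,"z":2,"yaw":0.99,"gripper":-0.34},{"x":0,"y":0,"z":0,"yaw":0,"gripper":-0.34},{"x":0,"y":0,"z":0,"yaw":0,"gripper":-0.34}]'
```

```text
time_s: 1.18
ee_pos: [378.0, 125.6, 235.8]
ee_rot: [180.0, -0.0, 159.8]
force: [0.3, -0.0, 0.7]
gripper_width: 30.0
time_s: 2.1
ee_pos: [529.8, -223.3, 235.4]
ee_rot: [180.0, -0.1, 159.8]
force: [0.5, 0.8, 0.9]
gripper_width: 30.1
time_s: 2.93
ee_pos: [529.4, -221.5, 235.4]
ee_rot: [-180.0, -0.0, 110.0]
force: [-0.7, -0.2, 0.1]
gripper_width: 30.5
time_s: 3.52
ee_pos: [529.0, -221.3, 135.0]
ee_rot: [-179.8, -0.1, 85.7]
force: [0.7, 0.8, 0.5]
gripper_width: 29.9
```

```bash
python3 -m inch '[{"x":0,"y":0,"z":2,"yaw":0,"gripper":-0.34},{"x":0,"y":0,"z":2,"yaw":0,"gripper":-0.34},{"x":0,"y":0,"z":2,"yaw":0,"gripper":-0.34},{"x":0,"y":0,"z":1,"yaw":0,"gripper":-0.34},{"x":0,"y":0,"z":1,"yaw":0,"gripper":-0.34},{"x":0,"y":0,"z":0,"yaw":0,"gripper":-1},{"x":0,"y":0,"z":0,"yaw":0,"gripper":-1},{"x":0,"y":0,"z":0,"yaw":0,"gripper":-1},{"x":0,"y":0,"z":0,"yaw":0,"gripper":-1}]' 20
python3 -m inch '[{"x":0,"y":-0.7,"z":0,"yaw":0,"gripper":-1},{"x":0,"y":-1.4,"z":0,"yaw":0,"gripper":-1},{"x":0,"y":-1.4,"z":0,"yaw":0,"gripper":-1},{"x":0,"y":-1.4,"z":0,"yaw":0,"gripper":-1},{"x":0,"y":-1.4,"z":0,"yaw":0,"gripper":-1},{"x":0,"y":-1.4,"z":0,"yaw":0,"gripper":-1},{"x":0,"y":-1.4,"z":0,"yaw":0,"gripper":-1},{"x":0,"y":-1.4,"z":0,"yaw":0,"gripper":-1},{"x":0,"y":-1.4,"z":0,"yaw":0,"gripper":-1},{"x":0,"y":-1.4,"z":0,"yaw":0,"gripper":-1},{"x":0,"y":-1.4,"z":0,"yaw":0,"gripper":-1}]'
python3 -m inch '[{"x":0,"y":-0.5,"z":0,"yaw":0,"gripper":-1},{"x":0,"y":-0.5,"z":0,"yaw":0,"gripper":-1},{"x":0,"y":0,"z":0,"yaw":0,"gripper":-1}]'
```

```text
time_s: 4.27
ee_pos: [530.4, -222.0, 57.1]
ee_rot: [179.9, 0.0, 85.5]
force: [-0.1, -0.5, -0.0]
gripper_width: 10.2
time_s: 5.18
ee_pos: [383.3, -210.3, 57.1]
ee_rot: [179.8, 0.0, 85.5]
force: [2.2, 1.2, 3.5]
gripper_width: 10.7
time_s: 5.43
ee_pos: [372.5, -209.4, 57.0]
ee_rot: [180.0, 0.0, 85.5]
force: [-0.8, 1.0, 8.1]
gripper_width: 10.2
```

```bash
python3 -m inch '[{"x":0,"y":-0.4,"z":0,"yaw":0,"gripper":-1},{"x":0,"y":0,"z":0,"yaw":0,"gripper":-1}]'; python3 -m inch '[{"x":0,"y":-0.4,"z":0,"yaw":0,"gripper":-1},{"x":0,"y":0,"z":0,"yaw":0,"gripper":-1}]';  python3 -m inch '[{"x":0,"y":-0.3,"z":0,"yaw":0,"gripper":-1},{"x":0,"y":0,"z":0,"yaw":0,"gripper":-1}]'
```

```text
time_s: 5.6
ee_pos: [369.2, -209.2, 57.0]
ee_rot: [179.9, 0.0, 85.5]
force: [-1.1, 1.9, 9.1]
gripper_width: 10.4
time_s: 5.77
ee_pos: [366.0, -208.9, 57.0]
ee_rot: [179.8, 0.0, 85.5]
force: [1.0, 3.0, 7.4]
gripper_width: 10.3
time_s: 5.93
ee_pos: [365.9, -209.0, 57.1]
ee_rot: [179.5, 0.0, 85.4]
force: [9.2, 5.5, 0.3]
gripper_width: 10.4
```

```bash
python3 -m inch '[{"x":0,"y":0.2,"z":0,"yaw":0,"gripper":-0.34},{"x":0,"y":0,"z":0,"yaw":0,"gripper":-0.34},{"x":0,"y":0,"z":0,"yaw":0,"gripper":-0.34},{"x":0,"y":0,"z":-1,"yaw":0,"gripper":-0.34},{"x":0,"y":0,"z":-2,"yaw":0,"gripper":-0.34},{"x":0,"y":0,"z":-3,"yaw":0,"gripper":-0.34},{"x":0,"y":0,"z":-3,"yaw":0,"gripper":-0.34},{"x":0,"y":0,"z":-3,"yaw":0,"gripper":-0.34},{"x":0,"y":0,"z":-3,"yaw":0,"gripper":-0.34},{"x":0,"y":0,"z":0,"yaw":0,"gripper":-0.34}]'
python3 - <<'E'
from h import *
grab('top','top2.png')
im=cv2.imread('pics/top2.png'); print(telemetry.state()['ee_pos'])
cv2.imwrite('pics/c2.png',cv2.resize(im[90:340,360:510],(360*1,600),interpolation=cv2.INTER_CUBIC))
E
```

```text
time_s: 6.77
ee_pos: [366.4, -210.4, 211.0]
ee_rot: [179.5, 0.3, 85.5]
force: [0.2, -1.3, -0.0]
gripper_width: 30.0
[ 365.15626196 -209.63572995  208.38641997]
```

View pics/c2.png

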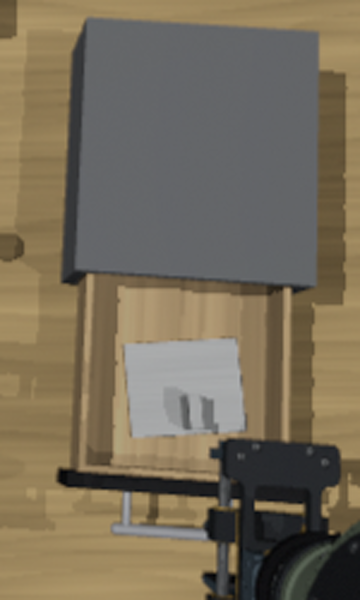

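The drawer is open. Plate corners in the crop are about (123,345), (236,338), (245,430) and (132,437), with the fin near (197,412). I'll zoom in on the plate.

```bash
python3 - <<'E'
from h import *
im=cv2.imread('pics/top2.png')
cv2.imwrite('pics/c3.png',cv2.resize(im[225:280,405:470],(780,660)[0:2],interpolation=cv2.INTER_CUBIC)[:600])
E
```

```text
(no output)
```

View pics/c3.png

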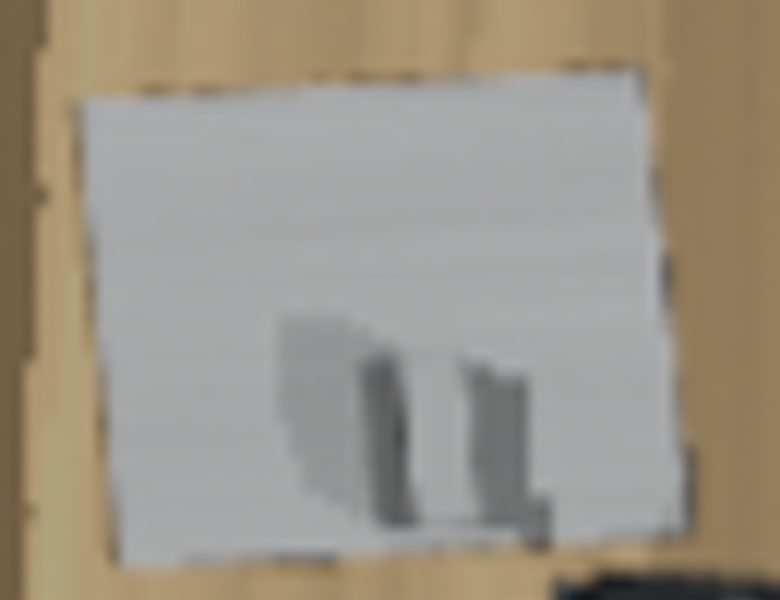

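```bash
python3 - <<'E'
from h import *
P=lambda u,v,z:pt('top',405+u/12-.5,225+v/12-.5,z)
a,b,c,d=[P(*p,26) for p in((80,100),(642,72),(688,535),(118,565))]
ang=lambda v:np.degrees(np.arctan2(v[1],v[0]))
print(a,b,c,d,ang(a-d),ang(b-c),ang(a-b)-90,ang(d-c)-90,np.linalg.norm(a-b),np.linalg.norm(a-d))
o=(a+b+c+d)/4;y=np.radians(np.mean([ang(a-d),ang(b-c),ang(a-b)-90,ang(d-c)-90]));print(o,np.degrees(y),'fin from plate',o-24*np.array([np.cos(y),np.sin(y),0]))
print('fin top',P(439,437,56),P(409,350,56),P(418,522,56),P(462,355,56),P(472,522,56))
E
```

```text
[ 541.7 -173.7   26. ] [ 546.1 -283.    26. ] [ 457.1 -286.6   26. ] [ 452.4 -177.3   26. ] 2.3085462012848605 2.316319355959787 2.305264229778942 2.4622540534956414 109.38852773485894 89.37253493104026
[ 499.325 -230.15    26.   ] 2.3480959601298075 fin from plate [ 475.34515148 -231.13329284   26.        ]
fin top [ 476.  -231.4   56. ] [ 492.1 -226.7   56. ] [ 460.4 -226.7   56. ] [ 491.1 -236.5   56. ] [ 460.3 -236.7   56. ]
```

```bash
python3 -m inch '[{"x":0,"y":0,"z":0,"yaw":0.98,"gripper":0.1},{"x":0,"y":0,"z":0,"yaw":0.98,"gripper":0.1},{"x":0,"y":0,"z":0,"yaw":0.98,"gripper":0.1},{"x":0,"y":0,"z":0,"yaw":0.98,"gripper":0.1},{"x":0,"y":0,"z":0,"yaw":0.98,"gripper":0.1},{"x":0,"y":0,"z":0,"yaw":0.98,"gripper":0.1},{"x":0,"y":0,"z":0,"yaw":0.98,"gripper":0.1},{"x":0,"y":0,"z":0,"yaw":0.98,"gripper":0.1},{"x":0,"y":0,"z":0,"yaw":0.98,"gripper":0.1},{"x":0,"y":0,"z":0,"yaw":0.98,"gripper":0.1},{"x":0,"y":0,"z":0,"yaw":0.98,"gripper":0.1},{"x":0,"y":0,"z":0,"yaw":0.98,"gripper":0.1}]'
python3 -m inch '[{"x":0,"y":0,"z":0,"yaw":0.98,"gripper":0.1},{"x":0,"y":0,"z":0,"yaw":0.98,"gripper":0.1},{"x":0,"y":0,"z":0,"yaw":0.98,"gripper":0.1},{"x":0,"y":0,"z":0,"yaw":0.98,"gripper":0.1},{"x":0,"y":0,"z":0,"yaw":0.96,"gripper":0.1},{"x":2.74,"y":0.65,"z":2,"yaw":0,"gripper":0.1},{"x":2.74,"y":0.65,"z":2,"yaw":0,"gripper":0.1},{"x":2.74,"y":0.65,"z":2,"yaw":0,"gripper":0.1},{"x":2.74,"y":0.65,"z":1,"yaw":0,"gripper":0.1},{"x":0,"y":0,"z":0,"yaw":0,"gripper":0.1},{"x":0,"y":0,"z":0,"yaw":0,"gripper":0.1}]'
```

```text
time_s: 7.82
ee_pos: [362.9, -208.2, 204.2]
ee_rot: [-179.8, 0.1, 26.5]
force: [0.5, 0.0, -0.2]
gripper_width: 50.5
time_s: 8.73
ee_pos: [474.0, -229.7, 133.2]
ee_rot: [-179.9, 0.3, 2.4]
force: [-0.6, -0.3, -0.3]
gripper_width: 50.1
```

```bash
python3 -m inch '[{"x":0.15,"y":0.15,"z":2,"yaw":0,"gripper":0.1},{"x":0,"y":0,"z":2,"yaw":0,"gripper":0.1},{"x":0,"y":0,"z":2,"yaw":0,"gripper":0.1},{"x":0,"y":0,"z":1.2,"yaw":0,"gripper":0.1},{"x":0,"y":0,"z":0.8,"yaw":0,"gripper":0.1},{"x":0,"y":0,"z":0,"yaw":0,"gripper":0.1},{"x":0,"y":0,"z":0,"yaw":0,"gripper":0.1}]' 40
```

```text
time_s: 9.32
ee_pos: [475.6, -231.6, 56.1]
ee_rot: [-180.0, 0.0, 2.3]
force: [0.8, -0.2, 0.4]
gripper_width: 50.6
```

```bash
python3 -m inch '[{"x":0,"y":0,"z":0.5,"yaw":0,"gripper":0.1},{"x":0,"y":0,"z":0,"yaw":0,"gripper":0.1},{"x":0,"y":0,"z":0,"yaw":0,"gripper":-1},{"x":0,"y":0,"z":0,"yaw":0,"gripper":-1},{"x":0,"y":0,"z":0,"yaw":0,"gripper":-1},{"x":0,"y":0,"z":0,"yaw":0,"gripper":-1},{"x":0,"y":0,"z":0,"yaw":0,"gripper":-1}]' 45
python3 -m inch '[{"x":0,"y":0,"z":-0.3,"yaw":0,"gripper":-1},{"x":0,"y":0,"z":-1,"yaw":0,"gripper":-1},{"x":0,"y":0,"z":-1.5,"yaw":0,"gripper":-1},{"x":0,"y":0,"z":-2,"yaw":0,"gripper":-1},{"x":0,"y":0,"z":-2,"yaw":0,"gripper":-1},{"x":0,"y":0,"z":-2,"yaw":0,"gripper":-1},{"x":0,"y":0,"z":-2,"yaw":0,"gripper":-1},{"x":0,"y":0,"z":-2,"yaw":0,"gripper":-1},{"x":0,"y":0,"z":-2,"yaw":0,"gripper":-1},{"x":0,"y":0,"z":0,"yaw":0,"gripper":-1},{"x":0,"y":0,"z":0,"yaw":0,"gripper":-1}]'
python3 -c "
from h import *;s=telemetry.state();print(s['ee_pos'],s['ee_rot'],s['torque'],s['force'])"
```

```text
time_s: 9.9
ee_pos: [476.4, -231.7, 51.1]
ee_rot: [180.0, -0.0, 2.3]
force: [-0.1, -0.4, -0.7]
gripper_width: 19.5
time_s: 10.82
ee_pos: [476.5, -231.8, 200.0]
ee_rot: [179.9, -0.1, 2.3]
force: [-0.0, -0.3, -2.0]
gripper_width: 12.0
[ 476.53127077 -231.81127785  200.04544597] [ 1.79932954e+02 -1.26847564e-01  2.33639847e+00] [-0.03947754  0.22407044  0.01805894] [-5.31685066e-04 -3.29416475e-01 -1.96285296e+00]
```

```bash
python3 - <<'E'
from h import *
grab('scene','s3.png');grab('wrist','w3.png')
s=cv2.imread('pics/s3.png');w=cv2.imread('pics/w3.png')
p=proj('scene',[476,-231,190])[0];print(p,proj('wrist',[476,-231,190]))
x,y=int(p[0]),int(p[1]); cx,cy=max(0,x-65),max(0,y-50);print(cx,cy)
a=cv2.resize(s[cy:cy+120,cx:cx+130],(650,600),interpolation=cv2.INTER_CUBIC)
c=np.zeros((600,800,3),np.uint8);c[:,:480]=cv2.resize(s[cy:cy+120,cx:cx+96],(480,600),interpolation=cv2.INTER_CUBIC)
c[:200,480:]=cv2.resize(w,(320,200));cv2.imwrite('pics/c4.png',c)
E
```

```text
[261.2  73.4] [[314.  251.8]]
196 23
```

View pics/c4.png

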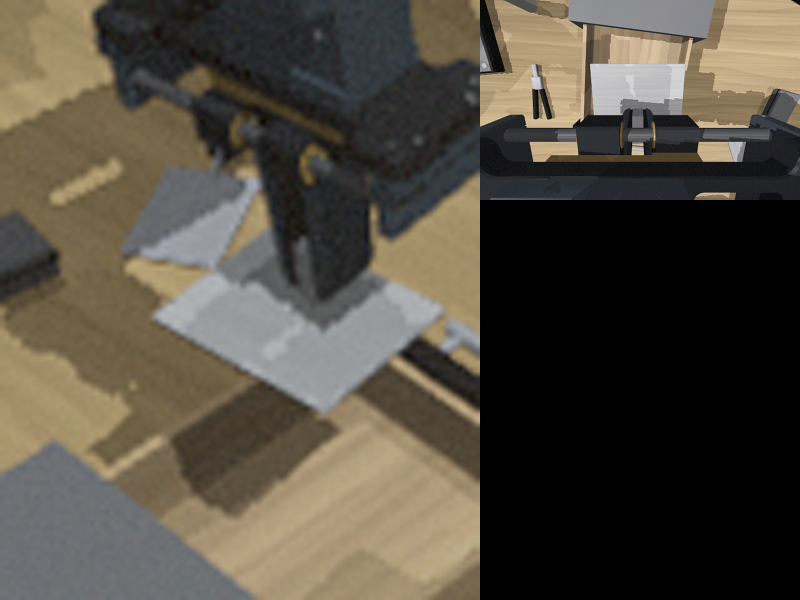

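The plate is held with the fingertips close to it. In the scene crop, the corners are (325,411) for +x+y, (153,318) for +x-y and (441,312) for -x+y. In the wrist view, the free edge runs from (220,128) to (412,128).

```bash
python3 - <<'E'
from h import *
from scipy.optimize import least_squares
from scipy.spatial.transform import Rotation as Ro
M=np.array([[45,55,4],[45,-55,4],[-45,55,4]],float)
S=np.array([[325,411],[153,318],[441,312]])/5+[196-.4,23-.4]
W=np.array([[220,128],[412,128]],float)
def r(p,w=1):
    q=Ro.from_euler('xyz',p[3:],degrees=True).apply(M)+p[:3]
    return np.r_[(proj('scene',q)-S).ravel(),w*(proj('wrist',q[:2])-W).ravel()]
p0=np.array([500.5,-231,171,0,0,2.3])
print(r(p0).round(1))
# small prior
f=least_squares(lambda p:np.r_[r(p),(p-p0)/[4,4,10,4,4,4]],p0,diff_step=1e-3);print(f.x.round(2),r(f.x).round(1))
E
```

```text
[-0.8 -1.3 -0.8 -1.6  0.6 -2.1 -2.6 -2.5  2.2 -2.5]
[ 499.24 -231.16  166.45    0.      0.      2.3 ] [-0.2 -0.1 -0.1 -0.4  1.  -0.9  0.3 -0.2 -0.3 -0.2]
```

```bash
python3 -m inch '[{"x":0.3,"y":-1.3,"z":0,"yaw":0,"gripper":-1},{"x":0.62,"y":-2.7,"z":0,"yaw":0,"gripper":-1},{"x":0.62,"y":-2.7,"z":0,"yaw":0,"gripper":-1},{"x":0.62,"y":-2.7,"z":0,"yaw":0,"gripper":-1},{"x":0.62,"y":-2.7,"z":0,"yaw":0,"gripper":-1},{"x":0.62,"y":-2.7,"z":0,"yaw":0,"gripper":-1},{"x":0.62,"y":-2.7,"z":0,"yaw":0,"gripper":-1},{"x":0.62,"y":-2.7,"z":0,"yaw":0,"gripper":-1},{"x":0.62,"y":-2.7,"z":0,"yaw":0,"gripper":-1},{"x":0.62,"y":-2.7,"z":0,"yaw":0,"gripper":-1},{"x":0.62,"y":-2.7,"z":0,"yaw":0,"gripper":-1},{"x":0.62,"y":-2.7,"z":0,"yaw":0,"gripper":-1}]' 60
python3 -m inch '[{"x":0.62,"y":-2.7,"z":0,"yaw":0,"gripper":-1},{"x":0.62,"y":-2.7,"z":0,"yaw":0,"gripper":-1},{"x":0.62,"y":-2.7,"z":0,"yaw":0,"gripper":-1},{"x":0.62,"y":-2.7,"z":0,"yaw":0,"gripper":-1},{"x":0.3,"y":-1.3,"z":0,"yaw":-0.41,"gripper":-1},{"x":0,"y":0,"z":0,"yaw":-0.41,"gripper":-1},{"x":0,"y":0,"z":0,"yaw":0,"gripper":-1},{"x":0,"y":0,"z":0,"yaw":0,"gripper":-1}]'
python3 -m inch '[{"x":0,"y":0,"z":1,"yaw":0,"gripper":-1},{"x":0,"y":0,"z":2,"yaw":0,"gripper":-1},{"x":0,"y":0,"z":2,"yaw":0,"gripper":-1},{"x":0,"y":0,"z":2,"yaw":0,"gripper":-1},{"x":0,"y":0,"z":2,"yaw":0,"gripper":-1},{"x":0,"y":0,"z":2,"yaw":0,"gripper":-1},{"x":0,"y":0,"z":1,"yaw":0,"gripper":-1},{"x":0,"y":0,"z":0,"yaw":0,"gripper":-1},{"x":0,"y":0,"z":0,"yaw":0,"gripper":-1},{"x":0,"y":0,"z":0,"yaw":0,"gripper":-1}]'
```

```text
time_s: 11.92
ee_pos: [533.8, 83.1, 197.6]
ee_rot: [-180.0, 0.2, 2.4]
force: [1.3, -0.5, -1.8]
gripper_width: 11.4
time_s: 12.58
ee_pos: [556.8, 203.0, 198.0]
ee_rot: [180.0, 0.1, 6.4]
force: [-0.2, -0.5, -0.3]
gripper_width: 11.6
time_s: 13.42
ee_pos: [558.5, 203.1, 80.0]
ee_rot: [-180.0, -0.1, 6.4]
force: [-0.3, 0.6, -1.4]
gripper_width: 11.7
```

```bash
python3 - <<'E'
from h import *
grab('scene','s4.png');grab('wrist','w4.png')
s=cv2.imread('pics/s4.png');w=cv2.imread('pics/w4.png')
c=np.zeros((600,800,3),np.uint8)
c[:,:400]=cv2.resize(s[225:345,310:390],(400,600),interpolation=cv2.INTER_CUBIC)
c[:500,400:]=cv2.resize(w[0:300,200:440],(400,500),interpolation=cv2.INTER_CUBIC);cv2.imwrite('pics/c5.png',c)
E
```

```text
(no output)
```

View pics/c5.png

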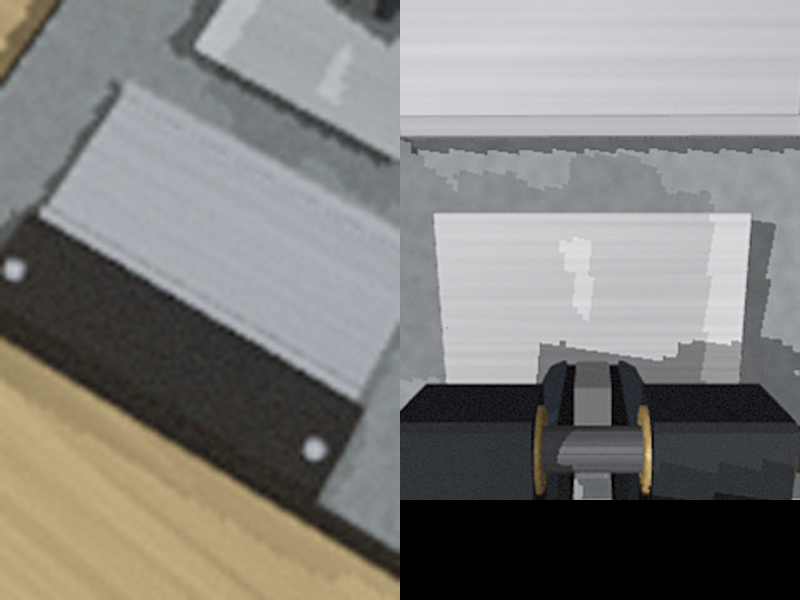

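```bash
python3 - <<'E'
from h import *
w=cv2.imread('pics/w4.png')
cv2.imwrite('pics/c6.png',cv2.resize(w[20:160,160:480],(800,350),interpolation=cv2.INTER_CUBIC))
E
```

```text
(no output)
```

View pics/c6.png

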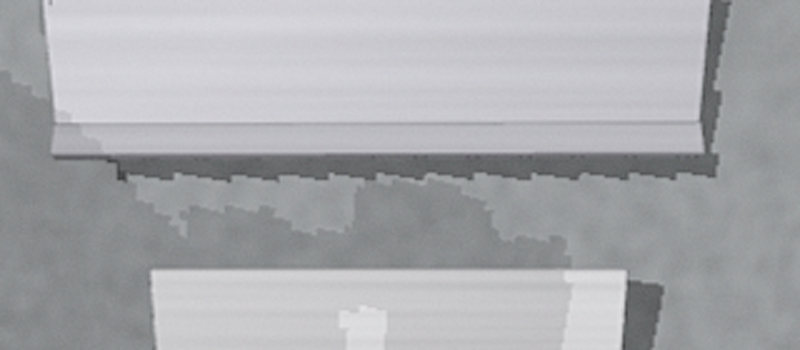

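```bash
python3 - <<'E'
from h import *
P=lambda u,v,z:pt('wrist',160+u/2.5-.3,20+v/2.5-.3,z)
u=np.array([np.cos(np.radians(6.4)),np.sin(np.radians(6.4)),0]);v=np.array([-u[1],u[0],0])
def rep(n,a,b):
    d=a-b;m=(a+b)/2;print(n,m,'len',np.linalg.norm(d).round(1),'yaw',(np.degrees(np.arctan2(d[1],d[0]))-90).round(2),'along',(m@u).round(1),'lat',(m@v).round(1))
rep('lip39',P(53,157,39),P(706,154,39));rep('lip42',P(53,157,42),P(706,154,42))
for z in(48,50,52):rep('edge%d'%z,P(150,270,z),P(627,269,z))
print(telemetry.state()['ee_pos'],telemetry.state()['ee_pos']@u)
E
```

```text
lip39 [652.8  215.75  39.  ] len 155.7 yaw 6.64 along 672.8 lat 141.6
lip42 [652.4 215.7  42. ] len 153.2 yaw 6.6 along 672.4 lat 141.6
edge48 [626.85 210.65  48.  ] len 112.2 yaw 6.5 along 646.4 lat 139.5
edge50 [626.85 210.65  50.  ] len 111.0 yaw 6.47 along 646.4 lat 139.5
edge52 [626.9  210.65  52.  ] len 109.8 yaw 6.48 along 646.5 lat 139.5
[558.4983179  203.2485481   80.33210222] 577.6736098676419
```

```bash
python3 -m inch '[{"x":0,"y":-0.2,"z":0.6,"yaw":0,"gripper":-1},{"x":0,"y":0,"z":0.6,"yaw":0,"gripper":-1},{"x":0,"y":0,"z":0.2,"yaw":0,"gripper":-1},{"x":0,"y":0,"z":0,"yaw":0,"gripper":-1},{"x":0,"y":0,"z":0,"yaw":0,"gripper":-1}]'
for i in 1; do python3 -m inch '[{"x":0,"y":0,"z":0.1,"yaw":0,"gripper":-1},{"x":0,"y":0,"z":0,"yaw":0,"gripper":-1},{"x":0,"y":0,"z":0,"yaw":0,"gripper":-1}]'; python3 -m inch '[{"x":0,"y":0,"z":0.1,"yaw":0,"gripper":-1},{"x":0,"y":0,"z":0,"yaw":0,"gripper":-1},{"x":0,"y":0,"z":0,"yaw":0,"gripper":-1}]'; done
```

```text
time_s: 13.93
ee_pos: [557.2, 205.0, 64.6]
ee_rot: [180.0, 0.0, 6.4]
force: [0.2, 0.2, -1.3]
gripper_width: 11.7
time_s: 14.18
ee_pos: [557.5, 205.0, 64.0]
ee_rot: [-180.0, -0.0, 6.4]
force: [0.3, 0.6, -1.6]
gripper_width: 11.5
time_s: 14.43
ee_pos: [557.4, 205.0, 63.0]
ee_rot: [-180.0, 0.0, 6.4]
force: [0.7, -0.5, -0.8]
gripper_width: 11.8
```

```bash
python3 -m inch '[{"x":0,"y":0,"z":0.1,"yaw":0,"gripper":-1},{"x":0,"y":0,"z":0,"yaw":0,"gripper":-1},{"x":0,"y":0,"z":0,"yaw":0,"gripper":-1}]'; python3 -m inch '[{"x":0,"y":0,"z":0.1,"yaw":0,"gripper":-1},{"x":0,"y":0,"z":0,"yaw":0,"gripper":-1},{"x":0,"y":0,"z":0,"yaw":0,"gripper":-1}]'
```

```text
time_s: 14.68
ee_pos: [557.6, 205.0, 62.4]
ee_rot: [-180.0, -0.0, 6.4]
force: [-1.1, -0.1, 2.9]
gripper_width: 11.7
time_s: 14.93
ee_pos: [557.6, 205.1, 62.3]
ee_rot: [-180.0, -0.0, 6.4]
force: [-1.1, -0.5, 8.3]
gripper_width: 11.7
```

```bash
python3 -m inch '[{"x":0,"y":0,"z":-0.22,"yaw":0,"gripper":-1},{"x":0,"y":0,"z":0,"yaw":0,"gripper":-1},{"x":0.5,"y":0,"z":0,"yaw":0,"gripper":-1},{"x":0.5,"y":0,"z":0,"yaw":0,"gripper":-1},{"x":0.5,"y":0,"z":0,"yaw":0,"gripper":-1},{"x":0.5,"y":0,"z":0,"yaw":0,"gripper":-1},{"x":0.5,"y":0,"z":0,"yaw":0,"gripper":-1},{"x":0,"y":0,"z":0,"yaw":0,"gripper":-1}]'
python3 -m inch '[{"x":0.5,"y":0,"z":0,"yaw":0,"gripper":-1},{"x":0.5,"y":0,"z":0,"yaw":0,"gripper":-1},{"x":0,"y":0,"z":0,"yaw":0,"gripper":-1}]'
python3 -c "
from h import *;grab('wrist','w5.png');w=cv2.imread('pics/w5.png');cv2.imwrite('pics/c7.png',cv2.resize(w[20:240,160:480],(800,550),interpolation=cv2.INTER_CUBIC))"
```

```text
time_s: 15.6
ee_pos: [583.7, 208.0, 63.0]
ee_rot: [-180.0, -0.1, 6.4]
force: [0.7, 1.0, -2.2]
gripper_width: 11.8
time_s: 15.85
ee_pos: [593.4, 209.1, 63.3]
ee_rot: [-180.0, -0.1, 6.4]
force: [0.5, 0.2, -1.9]
gripper_width: 11.8
```

View pics/c7.png

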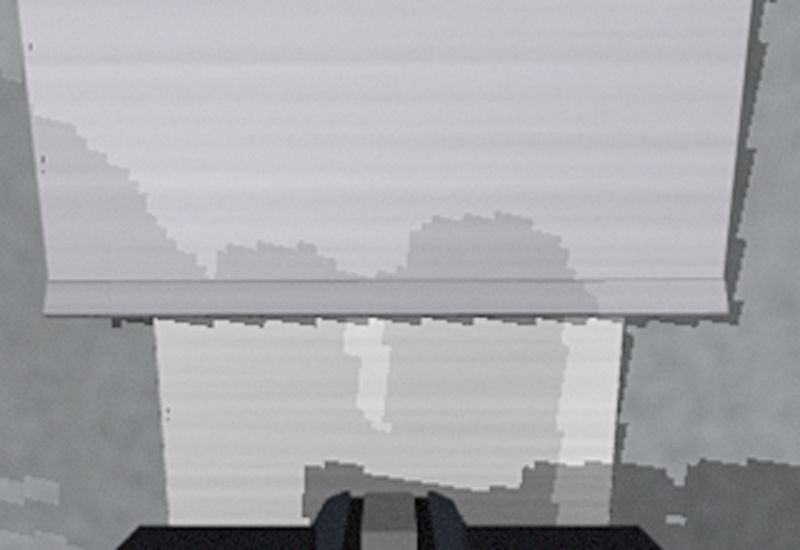

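The plate has gone under the leaf, which sits level. The lip centre is at crop column 386 and the plate centre at 389. I'll insert 21 mm more, then press.

```bash
python3 -m inch '[{"x":0.5,"y":0,"z":0,"yaw":0,"gripper":-1},{"x":0.5,"y":0,"z":0,"yaw":0,"gripper":-1},{"x":0.5,"y":0,"z":0,"yaw":0,"gripper":-1},{"x":0.5,"y":0,"z":0,"yaw":0,"gripper":-1},{"x":0.1,"y":0,"z":0,"yaw":0,"gripper":-1},{"x":0,"y":0,"z":0,"yaw":0,"gripper":-1},{"x":0,"y":0,"z":0,"yaw":0,"gripper":-1},{"x":0,"y":0,"z":0.1,"yaw":0,"gripper":-1},{"x":0,"y":0,"z":0.1,"yaw":0,"gripper":-1},{"x":0,"y":0,"z":0,"yaw":0,"gripper":-1},{"x":0,"y":0,"z":0,"yaw":0,"gripper":-1}]'
python3 -m inch '[{"x":0,"y":0,"z":0.08,"yaw":0,"gripper":-1},{"x":0,"y":0,"z":0,"yaw":0,"gripper":-1},{"x":0,"y":0,"z":0,"yaw":0,"gripper":-1},{"x":0,"y":0,"z":0,"yaw":0,"gripper":-1}]'
```

```text
time_s: 16.82
ee_pos: [612.9, 211.3, 62.4]
ee_rot: [-180.0, -0.0, 6.4]
force: [-0.9, -0.6, 6.1]
gripper_width: 11.8
time_s: 17.15
ee_pos: [613.0, 211.3, 62.4]
ee_rot: [-180.0, -0.1, 6.4]
force: [-2.8, -0.3, 8.6]
gripper_width: 11.4
```

```bash
python3 -m inch '[{"x":0,"y":0,"z":0.05,"yaw":0,"gripper":-1},{"x":0,"y":0,"z":0,"yaw":0,"gripper":-1},{"x":0,"y":0,"z":0,"yaw":0,"gripper":-1},{"x":0,"y":0,"z":0,"yaw":0,"gripper":-1},{"x":0,"y":0,"z":0,"yaw":0,"gripper":-1},{"x":0,"y":0,"z":0,"yaw":0,"gripper":-1}]'
python3 -c "
from h import *
grab('wrist','w6.png');grab('scene','s6.png');w=cv2.imread('pics/w6.png');s=cv2.imread('pics/s6.png')
c=np.zeros((600,800,3),np.uint8);c[:275,:400]=cv2.resize(w[20:240,160:480],(400,275));c[:600,400:]=cv2.resize(s[170:350,280:400+20][:,:120],(400,600),interpolation=cv2.INTER_CUBIC);cv2.imwrite('pics/c8.png',c)
print(telemetry.state()['force'],telemetry.state()['ee_pos'])"
```

```text
time_s: 17.65
ee_pos: [613.0, 211.3, 62.3]
ee_rot: [-180.0, -0.1, 6.4]
force: [-3.0, -0.9, 11.7]
gripper_width: 11.6
[-3.09262633 -0.84669898 10.82410985] [612.97836875 211.28089633  62.37170895]
```

View pics/c8.png

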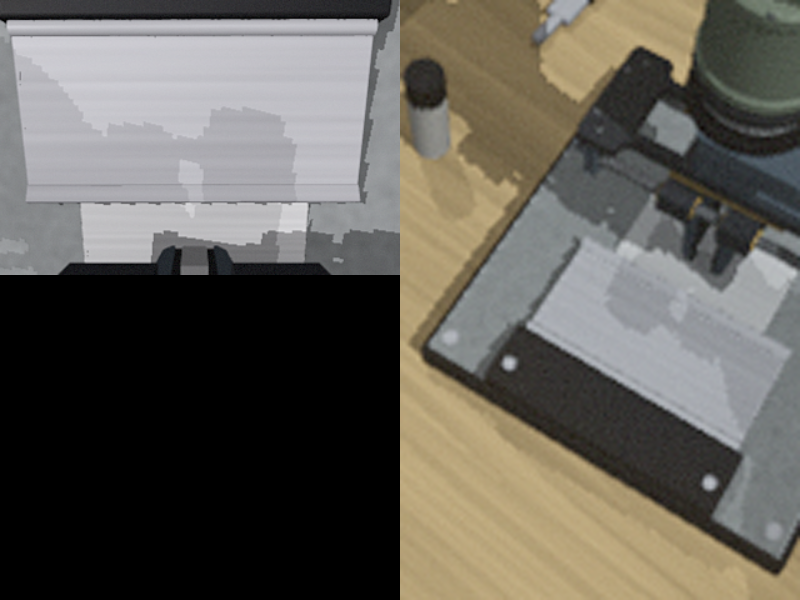

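The plate is tucked in and centred: the lip centre is at crop column 194 and the plate centre at 194.5. The leaf is level, and the glue stick and snips look untouched. I'll do one numeric check of the depth, then hand in.

```bash
python3 - <<'E'
from h import *
P=lambda u,v,z:pt('wrist',160+u/1.25-.2,20+v/1.25-.2,z)
m=(P(26,203,39)+P(363,203,39))/2;u=np.array([np.cos(np.radians(6.5)),np.sin(np.radians(6.5)),0]);p=telemetry.state()['ee_pos']
print('lip',m,'edge past lip',(p-m)@u+68.8)
s=telemetry.state();print(s['force'],s['gripper_width'],s['time_s'])
if 20<(p-m)@u+68.8<40: env.job_done();print('done')
E
```

```text
lip [650.4  215.15  39.  ] edge past lip 31.180925429597515
[-3.09262633 -0.84669898 10.82410985] 11.632108469738016 17.75
the job is handed in; nothing more can be done
done
```

I completed the task and handed it in at about 17.8 s. The hand-in reports no verdict, so the results below rest on my own checks.

**What I did:** I pulled the drawer to its stop, about 165 mm from where it started. I then gripped the plate by its fin, lifted it out, and carried it over to the bed. There I slid it under the leaf about 1 mm above the bed, then pressed it down while still holding it.

**Last checks:**
- **Depth:** the free edge is about 27–31 mm behind the lip; my different measurements of the lip disagreed by a few mm.
- **Alignment:** the plate is centred within about 1 mm and square within about 0.3°.
- **Leaf:** it looks level in the images.
- **Press and grip:** the wrist reads about 11 N upward, so about 12 N on the bed once the plate's weight is added. The gripper is set to 60 N and is closed on the fin at 11.6 mm.
- **Other objects:** the glue stick and snips look undisturbed in the last image. The gear was not in that view, but the path kept clear of it.

**Problem along the way:** I started lifting before the fingers had fully closed, so they grip the fin about 3–4 mm higher than planned. I measured the change and allowed for it when placing the plate.

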